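# Used dish into the return box

## Robot

A 6-joint arm with a two-finger parallel gripper is mounted at the origin on the work surface. World frame = base frame: x ahead of the robot, y to its left, z up, the work surface at z = 0. Lengths are in m, angles in rad, forces in N, time in s.
With the tool pointing down it reaches from about 0.325 to 0.875 m from the base axis. Payload 4.4 kg.
Tool frame: the origin (TCP) lies at the very end of the fingers, on their centre line; the grasp point (between the pads) lies grip_depth behind it (grip_depth is the distance from the TCP to the grasp point, in m); z points along the fingers, y is the line along which they close (so a half turn about z gives the same grasp; the last joint's range is limited). The gripper opens to 85 mm and grips with 20 to 120 N. Pads are 22 mm wide; open, the fingers measure 114 mm over their backs; the gripper's body (76 mm by 85 mm) begins 54 mm behind the grasp point. The pads swing forward as they close: fully open they stand 13 mm farther back than shut.
Start: joints at [-1.296, 0.207, 1.542, -0, 1.393, -0.15], TCP at [0.237, -0.524, 0.231] pointing down, gripper open.
Joint ranges: [-2.73, 2.73], [-0.86, 2.22], [0.23, 2.46], [-1.11, 4.25], [0.08, 2.63], [-2.82, 2.82]. Speed limits (rad/s): [2.79, 2.79, 3.14, 3.14, 3.14, 3.14].

## Interface

Orientations are given as a rotation vector (axis times angle).
In Python, from rig import * gives the robot as it stands.
- The arm moves only by the tool play_rows, never from a script. Its argument "plan" is a list of rows, each a list of 3 entries, a list of its own where there are three numbers: the shift along the tool's x, y, z in units of 15 cm (1.0 is 15 cm), then the turn, a rotation vector about the tool's x, y, z in units of 2 rad (1.0 is 2 rad), then the gripper's target within -1 to 1 (fully open at 1, half-way at 0, shut at -1). A call has 1 to 12 rows; each row is the pose to reach, as a shift and turn from the pose commanded when the call began, along the tool's axes at that moment; what a row does not reach only later rows make up. A row lasts 1/8 s, in which the tool goes at most 62.5 mm and 10.7 degrees, less where a joint would pass 70% of its speed; a pose out of reach is approached as far as the arm can. A call with a number of a shift or a turn outside -1 to 1 is refused whole. A call with a gripper value outside its range is refused whole. The fingers move at their own pace and stop on an object; the grip force is fixed at half the most. Time passes only in rows, so rows that repeat a pose let the fingers close. It gives the time, the measured TCP pose, the force, the opening and the grip force at its end, in the units of the state.
- sense(): the state, without advancing time (a new reading comes with each control period).
- get_image(name): name is "side" or "top" or "wrist"; returns the picture (480x640x3 uint8, red, green, blue); there is no depth.
- camera_params(name): a dict with "vfov" (degrees; the focal length in pixels is half the picture's height over the tangent of half this angle, whatever the lens; pixels are square), "cx", "cy" (the principal point, pixels), "T" (4x4, takes a point from camera to world coordinates). Camera axes: x right, y up, looking along -z (the intrinsics and any distortion apply to the point x, -y, -z); pixel columns grow to the right and rows downward; lengths in m; the calibration is good to about 2 mm. A picture is of the moment at which its call begins: read the wrist's pose just before it. camera_params takes no time and is no camera call; for the wrist camera it gives the pose at the moment of the call.
- finish_job(): hands the job in; it is judged then, once.
The state is a dict: "t": time; "joint_positions": joint angles; "qvel": joint speeds; "effort": joint torques, N m; "tool_pos": TCP position; "orientation": TCP orientation; "contact_force": force on the tool from outside, world axes, zero at the start; "torque": the same for the moment, N m; "width": finger opening in m; "grip_force": force on a finger pad.
Only numpy, scipy, OpenCV 4.12 (cv2) and the standard library are available. Lean on these libraries where they do the work, as an engineer would, in place of code of your own. Each camera call takes 0.05 s, during which the arm holds its last target. There are 200 camera calls.

## Task

Return the used steel dish: with one fingertip press the spring-closed flap's press plate down and hold the flap open, while the other fingertip pushes the dish along the loading shelf, under the open flap and over the edge, so that it slides down the chute into the box; then let the flap spring shut. Only push the dish, never pick it up; it is dirty, so it must not be pushed against the flap or caught by it. Leave the other things on the bench where they are.

Things in the scene. Friction and masses are not known exactly. Their poses are not given: they have to be found in the camera images.
- box: Fixed steel return box, 192 deep, 188 wide, 125 high, clear top, with a loading shelf in front. Origin on the bench below the middle of its mouth, in the front wall's plane; +x points into the box, +y to its left seen from the robot. All x, y, z below are in this frame, mm. Front wall y -73 to 115; mouth y -46 to 46, up to z 116. Left of the shelf (y > 42) it is free down to the bench.
- shelf_end (a point): Middle of the loading shelf's end edge, x -20, y 0, z 60. The shelf is level, x -150 to -20, 76 wide between upturned edges (tops at z 72). Beyond this edge a slippery chute falls at 40, then 20 degrees under the flap to the box's floor (z 9, from x 64 on). A dish whose middle is a few mm past the edge tips and slides down by itself.
- hinge (a point): Middle of the flap's hinge rod, x -5, z 112; the rod lies along y. The flap is one folded steel sheet, 3 thick. Its leaf (86 wide, 58 long) hangs from the rod and swings into the box and up. Its press plate, at a right angle to the leaf, stands out level toward the robot when shut and turns down as the flap opens.
- flap (a joint): Angle of the flap, rad: 0 shut, grows as the plate goes down and the leaf goes in, stop at 1.42. Its spring shuts it: 2 to 5 N at a fingertip on the plate hold it. A fingertip with its front 60 ahead of the rod, pressed down to shelf level, opens it to about 0.7; moving on toward the box at that level opens it further.
- press_plate (a point): Middle of the press plate's upper face; moves with the flap. The plate reaches from the rod 100 toward the robot (x -5 to -105 when shut, at z 112), y 50 to 106, so it lies left of the shelf.
- dish_mid (a point): Centre (half-way up) of the used dish: round, steel, 52 dia, 14 high, straight outer wall, about 80 g. At the start it stands on the shelf, centre at z 67, its front edge 8 to 38 short of the shut flap.
- torch: black inspection torch, 120 long, 34 thick at the head, lying on the bench near the front of the shelf; origin under its middle. Bystander.
- vial: amber glass jar, 42 dia, 52 high, standing to the right of the shelf; origin at the centre of its underside. Bystander.
- bowl: steel bowl, 150 dia, 55 high; origin at the centre of its underside. Bystander.
- cup: steel cup, 64 dia, 70 high; origin at the centre of its underside. Bystander.
- bottle: white bottle, 64 dia, 170 high; origin at the centre of its underside. Bystander.
- wipes: cardboard carton of wipes, 110 x 110 x 70 high; origin at the centre of its underside. Bystander.
- spoon: steel sampling spoon lying on the bench, about 205 long; origin under its middle. Bystander.
Mind the look-alikes: they are no part of the job. Of the things that look like the part that bears dish_mid, the smallest one is meant.

How it is judged:
By the outcome, as a careful person would: the job done as asked, in the order asked, and still so for the second after the job is handed in, with the robot touching nothing.
It also fails if it takes over 34 s, if anything falls off the work surface, if the arm or the gripper's body presses on something with over 40 N, if the wrist force passes 120 N, or if a joint passes its speed limit or range.

## Working session

There is one attempt and no reset: what is moved stays moved. The work goes in short steps, Python scripts to look and compute and a tool call to move; the robot and the scene stay as the last step left them, time stands still between calls to the robot, and variables do not carry over. Pictures are saved under pics/ and viewed, at most 12 in all, crops included, and the job is handed in when it is done.

Besides the shell and the picture viewer there is one more tool, called after "Call:" as name(argument=value, ...), one argument or row to a line, values as JSON. play_rows: Moves the arm, as the interface text tells. Its arguments: {"type":"object","properties":{"plan":{"type":"array","items":{"type":"array"}}},"required":["plan"]}

```bash
mkdir -p pics; python3 - <<'E'
from rig import *
import cv2
print(sense())
for n in ("top","side"):
    c=camera_params(n);print(n,c)
    cv2.imwrite(f"pics/{n}0.png",get_image(n)[:,:,::-1])
E
```

```text
{'t': 0.0, 'joint_positions': array([-1.29555429e+00,  2.07417030e-01,  1.54298732e+00, -2.67960927e-05,
        1.39346533e+00, -1.50520054e-01]), 'qvel': array([ 0.0005409 ,  0.00183672, -0.00065449,  0.00101657, -0.00121277,
        0.00061206]), 'effort': array([ 8.77561906e-04, -3.83030534e+01, -2.91597319e+01, -3.11733374e-04,
        1.04302491e-02, -4.53058817e-07]), 'tool_pos': array([ 0.23724574, -0.52293796,  0.23011161]), 'orientation': array([-3.06845392e+00, -6.63273080e-01,  2.64056535e-04]), 'contact_force': array([-0.52391169,  0.16635443,  0.06543172]), 'torque': array([-0.01202495, -0.00598864, -0.0113545 ]), 'grip_force': 0.0, 'width': 0.08527397257399366}
top {'vfov': 46.52189020382081, 'cx': 319.28830834061074, 'cy': 236.6946111218121, 'T': array([[-0.01584427,  0.99080745, -0.13434865,  0.36396366],
       [-0.99984245, -0.01462481,  0.01005894, -0.02358016],
       [ 0.00800165,  0.13448686,  0.99088307,  1.27905164],
       [ 0.        ,  0.        ,  0.        ,  1.        ]])}
side {'vfov': 43.19371857649366, 'cx': 315.83288793062115, 'cy': 229.40847221366244, 'T': array([[-0.88601593,  0.336417  , -0.31906014,  0.13539713],
       [-0.46348022, -0.66151189,  0.58956602,  0.74685528],
       [-0.01272204,  0.67024295,  0.74203271,  1.05394433],
       [ 0.        ,  0.        ,  0.        ,  1.        ]])}
```

View pics/top0.png

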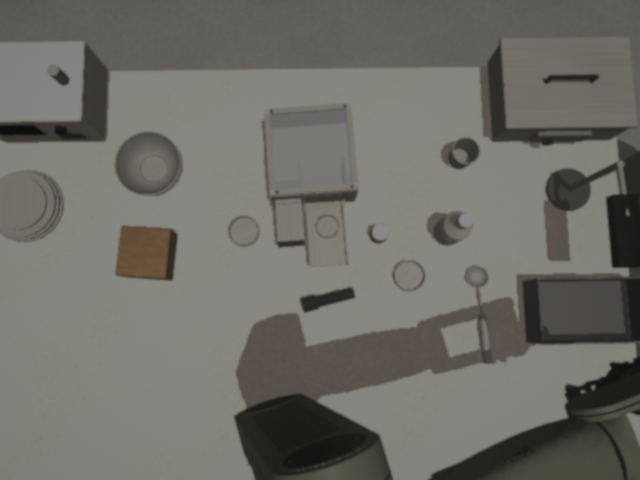

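View pics/side0.png

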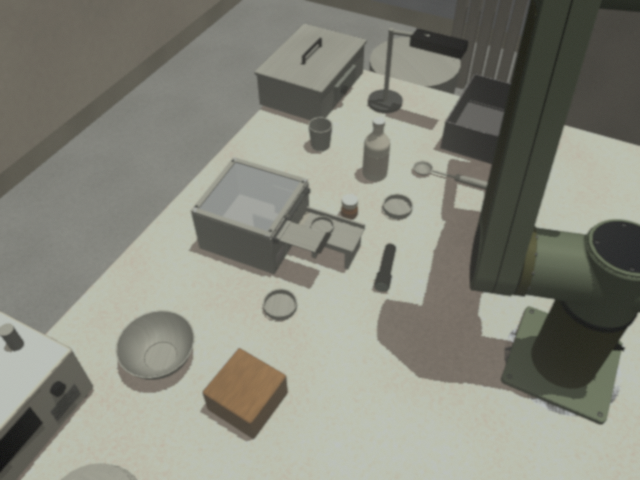

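```bash
python3 - <<'E'
import cv2,numpy as np
t=cv2.imread("pics/top0.png")[95:285,255:365];s=cv2.imread("pics/side0.png")[155:280,190:370]
f=lambda a,k:cv2.convertScaleAbs(cv2.resize(a,None,fx=k,fy=k,interpolation=cv2.INTER_CUBIC),alpha=1.4)
a=f(t,3);b=f(s,2.6);c=np.zeros((570,a.shape[1]+b.shape[1],3),np.uint8);c[:,:a.shape[1]]=a;c[:b.shape[0],a.shape[1]:]=b
cv2.imwrite("pics/z.png",c);print(c.shape)
import rig;print({k:v for k,v in vars(rig).items() if not k.startswith('_') and isinstance(v,(int,float))})
E
```

```text
(570, 798, 3)
{'grip_depth': 0.0187}
```

View pics/z.png

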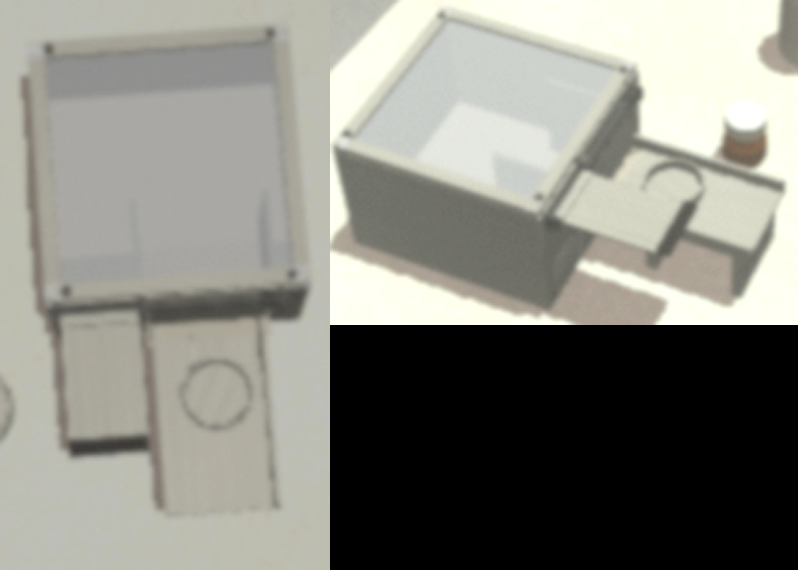

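```bash
cat > h.py <<'E'
from rig import *
import numpy as np, cv2
def ray(n,u,v,z,c=None):
    c=c or camera_params(n); f=240/np.tan(np.radians(c["vfov"]/2)); T=c["T"]
    d=T[:3,:3]@np.array([(u-c["cx"])/f,-(v-c["cy"])/f,-1.]); o=T[:3,3]
    return (o+d*(z-o[2])/d[2])*1000 if False else o+d*((z-o[2])/d[2])
E
python3 - <<'E'
from h import *
np.set_printoptions(precision=4,suppress=True)
tz=lambda u,v:(255+u/3,95+v/3); sz=lambda u,v:(190+(u-330)/2.6,155+v/2.6)
P=dict(TL=(28,48,.125),TR=(288,28,.125),BR=(308,285,.125),BL=(48,305,.125),pl=(67,438,.112),pr=(148,435,.112),sl=(160,513,.066),sr=(278,507,.066),dish=(217,394,.074),dl=(180,396,.074),dr=(252,392,.074),df=(215,358,.074),db=(218,429,.074))
R={k:ray("top",*tz(*p[:2]),p[2])[:2] for k,p in P.items()}
S=dict(TL=(443,12,.125),TR=(636,70,.125),BL=(338,140,.125),BR=(547,213,.125),pl=(655,250,.112),pr=(695,200,.112),sr=(785,187,.072),dish=(673,190,.074))
# note side view: near-left is box's back-left etc
Q={k:ray("side",*sz(*p[:2]),p[2])[:2] for k,p in S.items()}
for k,v in R.items(): print(k,v)
print("side")
for k,v in Q.items(): print(k,v)
# frame from top corners: box left=+y ; x into box
model=dict(TL=(192,115),TR=(192,-73),BR=(0,-73),BL=(0,115),pl=(-105,106),pr=(-105,50),sl=(-150,40),sr=(-150,-40))
def fit(D,ks):
    a=np.array([model[k] for k in ks])/1000;b=np.array([D[k] for k in ks])
    ac=a-a.mean(0);bc=b-b.mean(0)
    th=np.arctan2((ac[:,0]*bc[:,1]-ac[:,1]*bc[:,0]).sum(),(ac*bc).sum())
    M=np.array([[np.cos(th),-np.sin(th)],[np.sin(th),np.cos(th)]])
    o=b.mean(0)-M@a.mean(0);print("th",th,"o",o);print(1000*(b-(o+a@M.T)))
    return th,o,M
for ks in (["TL","TR","BR","BL"],list(model)):
    th,o,M=fit(R,ks);print("dish box",1000*M.T@(R["dish"]-o),1000*M.T@(Q["dish"]-o))
    for k in("sl","sr","pl","pr","dl","dr","df","db"):print(k,1000*M.T@(R[k]-o))
E
```

```text
TL [0.7949 0.0785]
TR [ 0.8074 -0.1082]
BR [ 0.6187 -0.1179]
BL [0.607 0.065]
pl [0.5144 0.0531]
pr [ 0.5156 -0.0038]
sl [ 0.4644 -0.011 ]
sr [ 0.4675 -0.0968]
dish [ 0.5499 -0.0537]
dl [ 0.5488 -0.0268]
dr [ 0.551  -0.0793]
df [ 0.5765 -0.0528]
db [ 0.5242 -0.054 ]
side
TL [ 0.8052 -0.0975]
TR [ 0.6169 -0.109 ]
BL [0.7962 0.0753]
BR [0.6025 0.0664]
pl [0.5144 0.0519]
pr [ 0.5101 -0.009 ]
sr [ 0.4651 -0.0886]
dish [ 0.5467 -0.0412]
th 0.06353697489807933 o [ 0.6125 -0.0477]
[[-1.9621 -0.728 ]
 [-1.336   0.1276]
 [ 1.557   2.6673]
 [ 1.7411 -2.067 ]]
dish box [-62.8516  -2.0542] [-65.2533  10.6344]
sl [-145.4734   46.0033]
sr [-147.8587  -39.7666]
pl [-91.5691 106.8022]
pr [-93.9011  49.9632]
dl [-62.2169  24.9136]
dr [-63.373  -27.5879]
df [-36.2332  -2.7583]
db [-88.5286  -0.6899]
th 0.05227723415747453 o [ 0.616  -0.0468]
[[-6.8892  0.4308]
 [-4.1499  1.4089]
 [-1.1317  1.7904]
 [-3.0609 -3.0664]
 [ 8.7205 -0.5205]
 [ 7.0759 -1.4694]
 [ 0.2751  3.6419]
 [-0.8398 -2.2157]]
dish box [-66.3773  -3.5016] [-68.9217   9.1591]
sl [-149.535    43.6225]
sr [-150.9544  -42.1688]
pl [-96.3187 105.0245]
pr [-98.0105  48.1629]
dl [-66.0463  23.4716]
dr [-66.6111 -29.0396]
df [-39.7527  -3.906 ]
db [-92.068   -2.4266]
```

```bash
cat >> h.py <<'E'
from scipy.spatial.transform import Rotation as Ro
TH=.058; O=np.array([.614,-.0475]); D=.0445
def row(px,py,tz,psi,ref=None):
    """pusher finger centre at box px,py (mm), TCP z (mm), yaw psi deg -> shift/turn in units"""
    psi=np.radians(psi); s=ref or sense()
    c=np.array([px,py])/1000+D*np.array([np.sin(psi),np.cos(psi)])
    w=O+np.array([[np.cos(TH),-np.sin(TH)],[np.sin(TH),np.cos(TH)]])@c
    R0=Ro.from_rotvec(s["orientation"]); a=TH-psi
    ax=np.array([np.cos(a),np.sin(a),0]); R1=Ro.from_matrix(np.c_[ax,np.cross([0,0,-1],ax),[0,0,-1]])
    t=np.r_[w,tz/1000]
    return (R0.inv().apply(t-s["tool_pos"])/.15).round(3),((R0.inv()*R1).as_rotvec()/2).round(3),t.round(4)
def boxp(p): return ((np.array(p[:2])-O)@np.array([[np.cos(TH),-np.sin(TH)],[np.sin(TH),np.cos(TH)]])*1000).round(1)
E
python3 -c "
from h import *
print(row(-112,-3,280,15)); print(row(-112,-3,150,15))"
```

```text
(array([ 3.067, -2.34 , -0.326]), array([-0.001,  0.   ,  0.315]), array([ 0.5114, -0.0134,  0.28  ]))
(array([ 3.067, -2.338,  0.541]), array([-0.001,  0.   ,  0.315]), array([ 0.5114, -0.0134,  0.15  ]))
```

Call:
play_rows(
  plan=[
    [[0.3,-0.23,-0.33],[0,0,0.08],0.76],
    [[0.7,-0.53,-0.33],[0,0,0.16],0.76],
    [[1,-0.77,-0.33],[0,0,0.24],0.76],
    [[1,-0.77,-0.33],[0,0,0.315],0.76],
  ],
)

```text
t: 0.6
tool_pos: [0.3274, -0.3533, 0.2806]
orientation: [-3.124, 0.322, -0.0]
contact_force: [0.5, -0.1, -0.2]
width: 0.075
grip_force: 0.0
```

```bash
python3 -c "
from h import *
s=sense();print(s['t'],s['tool_pos'],s['width'],s['joint_positions']);print(row(-112,-3,280,15))"
```

```text
0.6 [ 0.32743583 -0.35330159  0.28064029] 0.07502613102064866 [-1.00379127e+00 -3.15420871e-02  1.69686189e+00  7.47960968e-04
  1.47708304e+00  7.72670924e-01]
(array([ 0.737, -2.469,  0.007]), array([-0.001,  0.   , -0.001]), array([ 0.5114, -0.0134,  0.28  ]))
```

Call:
play_rows(
  plan=[
    [[0.12,-0.4,0],[0,0,0],0.76],
    [[0.24,-0.8,0],[0,0,0],0.76],
    [[0.3,-1,0],[0,0,0],0.76],
  ],
)

```text
t: 0.98
tool_pos: [0.4014, -0.216, 0.2804]
orientation: [-3.125, 0.316, 0.001]
contact_force: [-0.5, 0.4, 0.3]
width: 0.0752
grip_force: 0.0
```

Call:
play_rows(
  plan=[
    [[0.12,-0.4,0],[0,0,0],0.76],
    [[0.24,-0.8,0],[0,0,0],0.76],
    [[0.3,-1,0],[0,0,0],0.76],
  ],
)

```text
t: 1.35
tool_pos: [0.4759, -0.0782, 0.2803]
orientation: [-3.125, 0.316, 0.001]
contact_force: [0.1, -0.5, 0.1]
width: 0.0752
grip_force: 0.0
```

Call:
play_rows(
  plan=[
    [[0.07,-0.24,0],[0,0,0],0.76],
    [[0.137,-0.469,0.2],[0,0,0],0.76],
    [[0.137,-0.469,0.54],[0,0,0],0.76],
    [[0.137,-0.469,0.867],[0,0,0],0.76],
    [[0.137,-0.469,0.867],[0,0,0],0.76],
  ],
)

```text
t: 1.98
tool_pos: [0.5053, -0.0152, 0.146]
orientation: [-3.124, 0.319, 0.018]
contact_force: [-0.1, 0.4, 0.4]
width: 0.0753
grip_force: 0.0
```

```bash
python3 - <<'E'
from h import *
s=sense();print(s['t'],s['tool_pos'],s['contact_force'],row(-112,-3,150,15))
a=get_image("wrist")[:,:,::-1];b=get_image("side")[:,:,::-1][130:290,180:400]
print(camera_params("wrist"))
cv2.imwrite("pics/w1.png",a);cv2.imwrite("pics/s1.png",cv2.convertScaleAbs(cv2.resize(b,None,fx=3.5,fy=3.5,interpolation=cv2.INTER_CUBIC),alpha=1.3))
E
```

```text
1.975 [ 0.50531351 -0.01521229  0.14604846] [-0.10370266  0.43226955  0.4017693 ] (array([ 0.037, -0.02 , -0.027]), array([ 0.   ,  0.006, -0.   ]), array([ 0.5114, -0.0134,  0.15  ]))
{'vfov': 63.44876881945625, 'cx': 320.9328173127735, 'cy': 240.4562095902717, 'T': array([[-2.03682268e-01,  9.41687415e-01,  2.67840149e-01,
         5.77922012e-01],
       [-9.79037040e-01, -1.95888210e-01, -5.58057583e-02,
        -3.14902324e-02],
       [-8.48529380e-05, -2.73592070e-01,  9.61845815e-01,
         2.93989214e-01],
       [ 0.00000000e+00,  0.00000000e+00,  0.00000000e+00,
         1.00000000e+00]])}
```

View pics/s1.png

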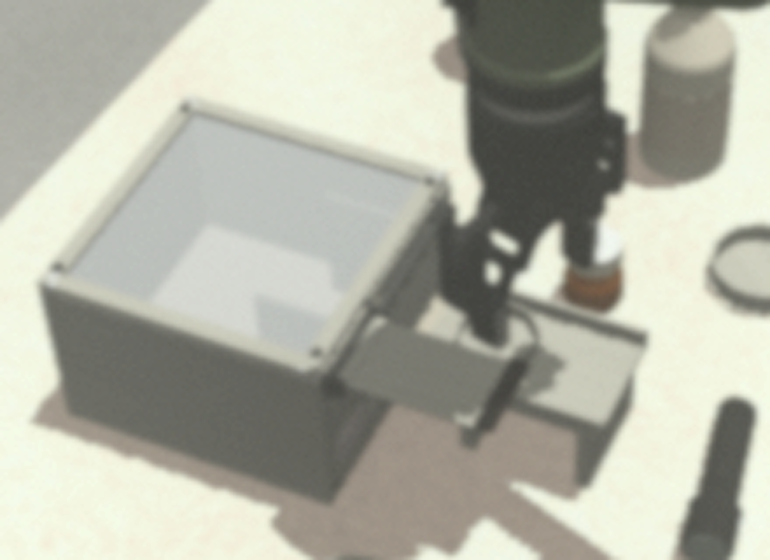

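View pics/w1.png

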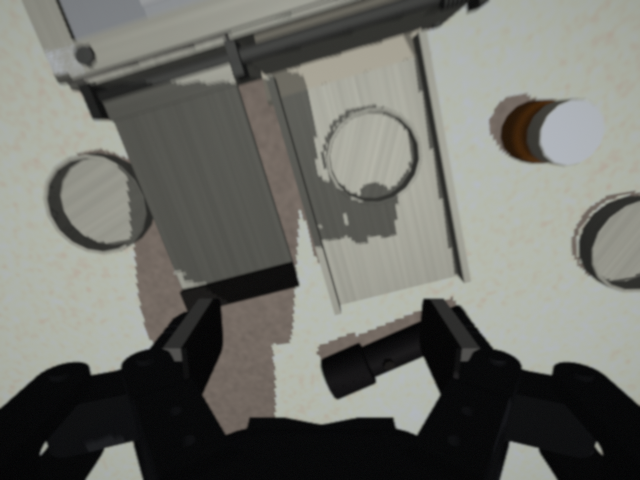

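```bash
python3 - <<'E'
from h import *
c=camera_params("wrist");f=240/np.tan(np.radians(c["vfov"]/2))
P=dict(dish=(371,153,.074),dl=(324,153,.074),dr=(418,153,.074),dt=(371,104,.074),db=(371,201,.074),sL=(337,310,.072),sR=(466,281,.072),sLf=(268,75,.072),sRf=(420,33,.072),p1=(183,292,.112),p2=(296,264,.112),p3=(190,305,.112),p4=(298,285,.112),box=(62,78,.125))
for k,p in P.items(): 
    w=ray("wrist",p[0],p[1],p[2],c);print(k,w[:2].round(4),boxp(w))
s=sense();R=Ro.from_rotvec(s["orientation"])
for dz in(0,-.006,-.013):
  for dy in(-.0375,.0375):
    for dx in (-.011,.011):
      q=np.linalg.inv(c["T"])@np.r_[s["tool_pos"]+R.apply([dx,dy,dz]),1]
      print(dz,dy,dx,(c["cx"]-f*q[0]/q[2]).round(),(c["cy"]+f*q[1]/q[2]).round())
E
```

```text
dish [ 0.5603 -0.0561] [-54.1  -5.5]
dl [ 0.5656 -0.0306] [-47.3  19.6]
dr [ 0.555  -0.0816] [-60.9 -30.6]
dt [ 0.5856 -0.0605] [-29.1 -11.3]
db [ 0.5338 -0.0516] [-80.3   0.6]
sL [ 0.4697 -0.0192] [-142.4   36.6]
sR [ 0.4727 -0.1004] [-144.1  -44.6]
sLf [ 0.6111 -0.0097] [-0.7 37.9]
sRf [ 0.6147 -0.0913] [ -1.9 -43.8]
p1 [0.5149 0.053 ] [-93.1 106.1]
p2 [ 0.5179 -0.0064] [-93.6  46.6]
p3 [0.5073 0.0516] [-100.8  105.2]
p4 [ 0.5068 -0.0049] [-104.6   48.8]
box [0.6191 0.0669] [ 11.7 113.9]
0 -0.0375 -0.011 227.0 334.0
0 -0.0375 0.011 223.0 284.0
0 0.0375 -0.011 410.0 334.0
0 0.0375 0.011 414.0 284.0
-0.006 -0.0375 -0.011 224.0 342.0
-0.006 -0.0375 0.011 220.0 290.0
-0.006 0.0375 -0.011 414.0 342.0
-0.006 0.0375 0.011 417.0 290.0
-0.013 -0.0375 -0.011 219.0 352.0
-0.013 -0.0375 0.011 215.0 298.0
-0.013 0.0375 -0.011 418.0 351.0
-0.013 0.0375 0.011 422.0 298.0
```

Call:
play_rows(
  plan=[
    [[0,0,0.1],[0,0,0],0.76],
    [[0,0,0.2],[0,0,0],0.76],
    [[0,0,0.2],[0,0,0],0.76],
    [[0,0,0.2],[0,0,0],0.76],
  ],
)

```text
t: 2.58
tool_pos: [0.5099, -0.0164, 0.1209]
orientation: [3.125, -0.32, 0.0]
contact_force: [0.2, 0.7, -0.3]
width: 0.0752
grip_force: 0.0
```

```bash
python3 - <<'E'
from h import *
s=sense();print(s['t'],s['tool_pos'],s['contact_force'],s['qvel'].round(3),row(-112,-3,150,15))
c=camera_params("wrist");print(c['T']);a=get_image("wrist")[:,:,::-1]
cv2.imwrite("pics/w2.png",a)
E
```

```text
2.575 [ 0.50991719 -0.01635875  0.12087568] [ 0.24179961  0.68250395 -0.25351763] [ 0.    -0.006 -0.009 -0.001 -0.    -0.001] (array([ 0.006, -0.021, -0.194]), array([-0., -0., -0.]), array([ 0.5114, -0.0134,  0.15  ]))
[[-2.03659645e-01  9.41660393e-01  2.67952333e-01  5.77674437e-01]
 [-9.79041747e-01 -1.95860695e-01 -5.58197612e-02 -3.14263449e-02]
 [-8.19280520e-05 -2.73704753e-01  9.61813756e-01  2.63369944e-01]
 [ 0.00000000e+00  0.00000000e+00  0.00000000e+00  1.00000000e+00]]
```

View pics/w2.png

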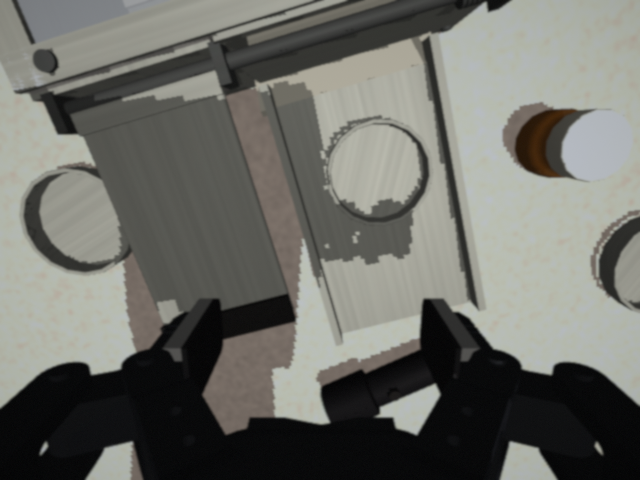

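```bash
python3 - <<'E'
from h import *
c=camera_params("wrist")
P=dict(dish=(378,169,.074),dl=(327,169,.074),dr=(429,169,.074),dt=(378,117,.074),db=(378,221,.074),sL=(340,344,.072),sR=(481,308,.072),sLf=(262,90,.072),sRf=(427,38,.072),p2=(290,294,.112),p4=(294,320,.112),pfl=(72,110,.112),pfr=(228,95,.112))
for k,p in P.items(): 
    w=ray("wrist",p[0],p[1],p[2],c);print(k,w[:2].round(4),boxp(w))
for z in (.128,.132,.136):
  for u,v in((222,299),(423,299)): print(z,boxp(ray("wrist",u,v,z,c)))
print(boxp(sense()["tool_pos"]))
E
```

```text
dish [ 0.5546 -0.0547] [-59.7  -3.8]
dl [ 0.5596 -0.0306] [-53.3  20. ]
dr [ 0.5496 -0.0788] [-66.1 -27.5]
dt [ 0.5782 -0.0587] [-36.4  -9.1]
db [ 0.5292 -0.0505] [-84.8   1.9]
sL [ 0.4639 -0.0185] [-148.2   37.6]
sR [ 0.4698 -0.0972] [-146.8  -41.3]
sLf [ 0.6009 -0.0084] [-10.8  39.8]
sRf [ 0.607  -0.0859] [ -9.2 -37.9]
p2 [ 0.5153 -0.0051] [-96.1  48.1]
p4 [ 0.5031 -0.004 ] [-108.2   49.8]
pfl [0.6037 0.0575] [ -4.2 105.4]
pfr [ 0.5969 -0.0006] [-14.3  47.8]
0.128 [-84.9  70.4]
0.128 [-104.8   -3.2]
0.132 [-83.5  68.9]
0.132 [-102.7   -2.6]
0.136 [-82.   67.3]
0.136 [-100.6   -2. ]
[-101.9   37.1]
```

Call:
play_rows(
  plan=[
    [[0.054,-0.056,0],[0,0,0],0.76],
    [[0.054,-0.056,0.1],[0,0,0],0.76],
    [[0.054,-0.056,0.2],[0,0,0],0.76],
    [[0.054,-0.056,0.3],[0,0,0],0.76],
    [[0.054,-0.056,0.3],[0,0,0],0.76],
    [[0.054,-0.056,0.3],[0,0,0],0.76],
  ],
)

```text
t: 3.38
tool_pos: [0.5177, -0.0096, 0.0748]
orientation: [3.125, -0.32, -0.006]
contact_force: [-2.4, -0.3, 1.1]
width: 0.075
grip_force: 1.0
```

```bash
python3 - <<'E'
from h import *
s=sense();print(s['t'],s['tool_pos'],boxp(s['tool_pos']),s['contact_force'],s['torque'])
a=get_image("wrist")[:,:,::-1];b=get_image("side")[:,:,::-1][160:290,220:380]
b=cv2.convertScaleAbs(cv2.resize(b,None,fx=2.2,fy=2.2,interpolation=cv2.INTER_CUBIC),alpha=1.3)
a=cv2.resize(a,None,fx=.7,fy=.7)
o=np.zeros((336,448+b.shape[1],3),np.uint8);o[:,:448]=a;o[:b.shape[0],448:]=b
cv2.imwrite("pics/c3.png",o)
E
```

```text
3.375 [ 0.51774368 -0.00957514  0.07483382] [-93.9  43.4] [-2.39448021 -0.25498089  1.1459718 ] [0.05774856 0.33450055 0.11376648]
```

View pics/c3.png

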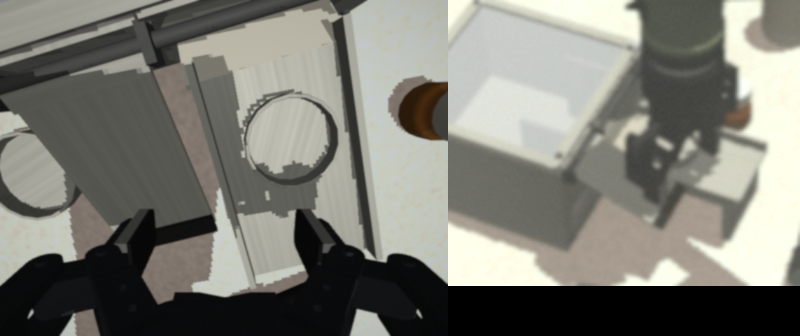

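Call:
play_rows(
  plan=[
    [[0,0,0.06],[0,0,0],0.76],
    [[0,0,0.1],[0,0,0],0.76],
    [[0,0,0.12],[0,0,0],0.76],
    [[0,0,0.12],[0,0,0],0.76],
    [[0,0,0.12],[0,0,0],0.76],
  ],
)

```text
t: 4.1
tool_pos: [0.5192, -0.0098, 0.0577]
orientation: [3.125, -0.32, -0.001]
contact_force: [-0.5, 0.0, 1.8]
width: 0.0755
grip_force: 1.0
```

```bash
python3 - <<'E'
from h import *
s=sense();print(s['t'],s['tool_pos'],boxp(s['tool_pos']),s['contact_force'],s['torque'])
a=get_image("wrist")[:,:,::-1];b=get_image("side")[:,:,::-1][160:290,220:380]
c=camera_params("wrist");print(c['T'].tolist())
b=cv2.convertScaleAbs(cv2.resize(b,None,fx=2.2,fy=2.2,interpolation=cv2.INTER_CUBIC),alpha=1.3)
a=cv2.resize(a,None,fx=.7,fy=.7)
o=np.zeros((336,448+b.shape[1],3),np.uint8);o[:,:448]=a;o[:b.shape[0],448:]=b
cv2.imwrite("pics/c4.png",o)
E
```

```text
4.1 [ 0.51920086 -0.0097504   0.05767695] [-92.5  43.2] [-0.54314619  0.0208407   1.81313819] [0.10896223 0.09332351 0.04537159]
[[-0.20348053476515918, 0.9415335613833298, 0.26853347046598597, 0.5870750877965074], [-0.9790789865555779, -0.19570561556076305, -0.05571041305970834, -0.024792073648246465], [0.00010028452197017316, -0.2742514627614674, 0.9616580083981042, 0.20018910034673087], [0.0, 0.0, 0.0, 1.0]]
```

View pics/c4.png

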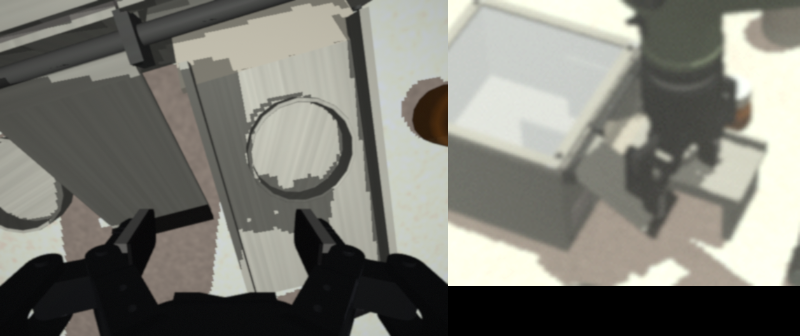

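```bash
sed -i 's/^TH=.*/TH=.068; O=np.array([.6165,-.049]); D=.0445/' h.py; python3 - <<'E'
from h import *
s=sense();b=boxp(s["tool_pos"]);R=Ro.from_rotvec(s["orientation"]).as_matrix()
psi=TH-np.arctan2(R[1,0],R[0,0]);p=b-44.5*np.array([np.sin(psi),np.cos(psi)]);print(np.degrees(psi),p)
c=camera_params("wrist")
for t in(.4,.5,.6,.7,.8):print(t,boxp(ray("wrist",303,297,.112-.1*np.sin(t),c)),-5-100*np.cos(t))
for dx,ps in((0,15.5),(6,15.5),(12,14),(18,13),(24,12),(30,10),(36,9),(42,8),(48,7),(52,6),(56,5)):
    print(dx,ps,*row(p[0]+dx,p[1],54,ps)[:2])
E
```

```text
15.592190598076597 [-106.46109       2.93763509]
0.4 [-81.   47.7] -97.10609940028851
0.5 [-84.8  49.2] -92.75825618903727
0.6 [-88.4  50.6] -87.53356149096783
0.7 [-91.7  52. ] -81.48421872844885
0.8 [-94.8  53.2] -74.67067093471654
0 15.5 [-0.001 -0.     0.025] [ 0.     0.    -0.001]
6 15.5 [ 0.038 -0.011  0.025] [ 0.     0.    -0.001]
12 14 [ 0.068 -0.021  0.025] [ 0.     0.    -0.014]
18 13 [ 0.102 -0.032  0.025] [ 0.     0.    -0.023]
24 12 [ 0.135 -0.042  0.025] [ 0.     0.    -0.031]
30 10 [ 0.163 -0.052  0.025] [ 0.     0.    -0.049]
36 9 [ 0.197 -0.063  0.025] [ 0.     0.    -0.058]
42 8 [ 0.23  -0.073  0.025] [ 0.     0.    -0.066]
48 7 [ 0.264 -0.083  0.025] [ 0.     0.    -0.075]
52 6 [ 0.284 -0.089  0.025] [ 0.     0.    -0.084]
56 5 [ 0.305 -0.095  0.025] [ 0.     0.    -0.092]
```

Call:
play_rows(
  plan=[
    [[0,0,0.025],[0,0,0],0.76],
    [[0.038,-0.011,0.027],[0,0,0],0.76],
    [[0.068,-0.021,0.027],[0,0,-0.014],0.76],
    [[0.102,-0.032,0.027],[0,0,-0.023],0.76],
    [[0.135,-0.042,0.027],[0,0,-0.031],0.76],
    [[0.135,-0.042,0.027],[0,0,-0.031],0.76],
    [[0.135,-0.042,0.027],[0,0,-0.031],0.76],
  ],
)

```text
t: 5.08
tool_pos: [0.5406, -0.0075, 0.0537]
orientation: [-3.134, 0.223, -0.0]
contact_force: [-3.3, -0.1, 0.5]
width: 0.0751
grip_force: 1.4
```

```bash
python3 - <<'E'
from h import *
s=sense();b=boxp(s["tool_pos"]);print(s['t'],s['tool_pos'],b,s['contact_force'])
R=Ro.from_rotvec(s["orientation"]).as_matrix()
psi=TH-np.arctan2(R[1,0],R[0,0]);p=b-44.5*np.array([np.sin(psi),np.cos(psi)]);print(np.degrees(psi),p)
for x,ps in((-76,10),(-70,9),(-64,8),(-58,7),(-54,6),(-50,5)): print(x,ps,*row(x,2.9,54,ps)[:2])
a=get_image("wrist")[:,:,::-1];b=get_image("side")[:,:,::-1][160:290,220:380]
b=cv2.convertScaleAbs(cv2.resize(b,None,fx=2.2,fy=2.2,interpolation=cv2.INTER_CUBIC),alpha=1.3)
a=cv2.resize(a,None,fx=.7,fy=.7)
o=np.zeros((336,448+b.shape[1],3),np.uint8);o[:,:448]=a;o[:b.shape[0],448:]=b
cv2.imwrite("pics/c5.png",o)
E
```

```text
5.075 [ 0.54061986 -0.00754392  0.05374274] [-72.9  46.5] [-3.26010646 -0.12248328  0.54055418]
12.039770781248691 [-82.18228185   2.9788644 ]
-76 10 [ 0.03  -0.008 -0.002] [-0.    -0.    -0.018]
-70 9 [ 0.064 -0.016 -0.002] [-0.    -0.    -0.027]
-64 8 [ 0.098 -0.024 -0.002] [-0.    -0.    -0.035]
-58 7 [ 0.132 -0.032 -0.002] [-0.    -0.    -0.044]
-54 6 [ 0.153 -0.037 -0.002] [-0.    -0.    -0.053]
-50 5 [ 0.174 -0.042 -0.002] [-0.    -0.    -0.061]
```

View pics/c5.png

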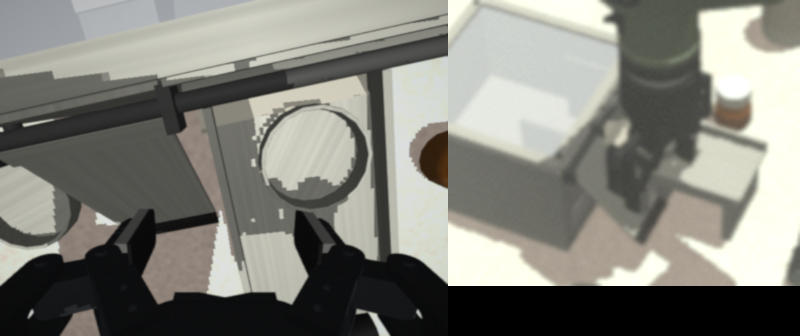

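Call:
play_rows(
  plan=[
    [[0.03,-0.008,0],[0,0,-0.018],0.76],
    [[0.064,-0.016,0],[0,0,-0.027],0.76],
    [[0.098,-0.024,0],[0,0,-0.035],0.76],
    [[0.132,-0.032,0],[0,0,-0.044],0.76],
    [[0.153,-0.037,0],[0,0,-0.053],0.76],
    [[0.174,-0.042,0],[0,0,-0.061],0.76],
    [[0.187,-0.045,0],[0,0,-0.061],0.76],
    [[0.187,-0.045,0],[0,0,-0.061],0.76],
    [[0.187,-0.045,0],[0,0,-0.061],0.76],
    [[0.187,-0.045,0],[0,0,-0.061],0.76],
    [[0.187,-0.045,0],[0,0,-0.061],0.76],
    [[0.187,-0.045,0],[0,0,-0.061],0.76],
  ],
)

```text
t: 6.68
tool_pos: [0.5673, -0.0048, 0.0527]
orientation: [-3.141, 0.029, 0.007]
contact_force: [-5.4, -0.2, 1.2]
width: 0.0753
grip_force: 2.8
```

```bash
python3 - <<'E'
from h import *
s=sense();b=boxp(s["tool_pos"]);print(s['t'],s['tool_pos'],b,s['contact_force'])
R=Ro.from_rotvec(s["orientation"]).as_matrix()
psi=TH-np.arctan2(R[1,0],R[0,0]);p=b-44.5*np.array([np.sin(psi),np.cos(psi)]);print(np.degrees(psi),p)
a=get_image("wrist")[:,:,::-1];b=get_image("side")[:,:,::-1][150:290,220:380]
b=cv2.convertScaleAbs(cv2.resize(b,None,fx=2.2,fy=2.2,interpolation=cv2.INTER_CUBIC),alpha=1.3)
a=cv2.resize(a,None,fx=.7,fy=.7)
o=np.zeros((336,448+b.shape[1],3),np.uint8);o[:,:448]=a;o[:b.shape[0],448:]=b
cv2.imwrite("pics/c6.png",o)
E
```

```text
6.675 [ 0.56734773 -0.00483022  0.05272392] [-46.   47.4] [-5.40009137 -0.19143511  1.24165066]
4.962282997464301 [-49.84924746   3.06679242]
```

View pics/c6.png

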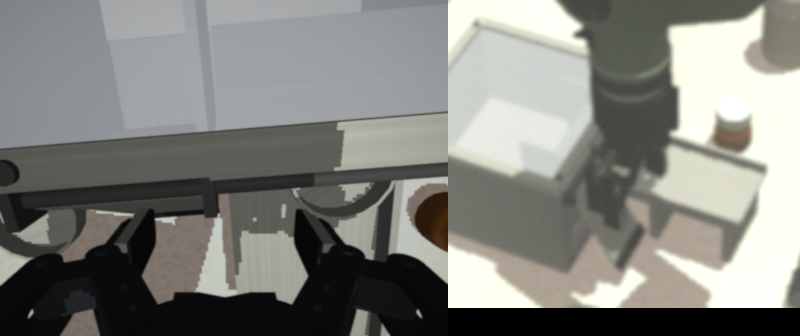

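```bash
python3 - <<'E'
from h import *
for u,v in((340,218),(298,190),(392,183),(300,212)):print(boxp(ray("wrist",u/.7,v/.7,.074)),boxp(ray("wrist",u/.7,v/.7,.060)))
s=sense();print(s['t'],boxp(s["tool_pos"]))
for x,ps in((-46,4),(-42,3),(-38,2),(-34,1)): print(x,ps,*row(x,2.9,54,ps)[:2])
E
```

```text
[-41.5 -10.6] [-49.  -16.5]
[-25.    9.7] [-30.7   6.2]
[-25.4 -34.4] [-31.1 -43. ]
[-36.6   8.9] [-43.5   5.2]
6.775 [-46.   47.4]
-46 4 [ 0.021 -0.001 -0.009] [-0.     0.002 -0.008]
-42 3 [ 0.042 -0.003 -0.009] [-0.     0.002 -0.017]
-38 2 [ 0.064 -0.005 -0.009] [-0.     0.002 -0.026]
-34 1 [ 0.085 -0.007 -0.009] [-0.     0.002 -0.035]
```

Call:
play_rows(
  plan=[
    [[0.005,0.005,-0.027],[0,0,-0.005],0.76],
    [[0.02,0.02,-0.027],[0,0,-0.015],0.76],
    [[0.04,0.021,-0.027],[0,0,-0.026],0.76],
    [[0.055,0.021,-0.027],[0,0,-0.026],0.76],
    [[0.055,0.021,-0.027],[0,0,-0.026],0.76],
    [[0.055,0.021,-0.027],[0,0,-0.026],0.76],
    [[0.055,0.021,-0.027],[0,0,-0.026],0.76],
  ],
)

```text
t: 7.65
tool_pos: [0.5752, -0.0077, 0.0564]
orientation: [-3.14, -0.053, 0.008]
contact_force: [-5.9, 0.0, -1.3]
width: 0.0751
grip_force: 2.5
```

```bash
python3 - <<'E'
from h import *
s=sense();b=boxp(s["tool_pos"]);print(s['t'],s['tool_pos'],b,s['contact_force'])
R=Ro.from_rotvec(s["orientation"]).as_matrix()
psi=TH-np.arctan2(R[1,0],R[0,0]);p=b-44.5*np.array([np.sin(psi),np.cos(psi)]);print(np.degrees(psi),p)
a=get_image("wrist")[:,:,::-1];b=get_image("side")[:,:,::-1][150:290,190:380]
t=get_image("top")[:,:,::-1][90:280,250:370]
b=cv2.convertScaleAbs(cv2.resize(b,None,fx=1.8,fy=1.8,interpolation=cv2.INTER_CUBIC),alpha=1.3)
t=cv2.resize(t,None,fx=1.7,fy=1.7)
a=cv2.resize(a,None,fx=.7,fy=.7)
o=np.zeros((590,448+b.shape[1],3),np.uint8);o[:336,:448]=a;o[:b.shape[0],448:]=b;o[b.shape[0]:b.shape[0]+t.shape[0],448:448+t.shape[1]]=t
cv2.imwrite("pics/c7.png",o);print(o.shape)
E
```

```text
7.65 [ 0.5752158 -0.007724   0.0563622] [-38.4  44. ] [-5.91990646  0.02790259 -1.34669175]
1.9726063580589763 [-39.93176453  -0.47362924]
(590, 790, 3)
```

View pics/c7.png

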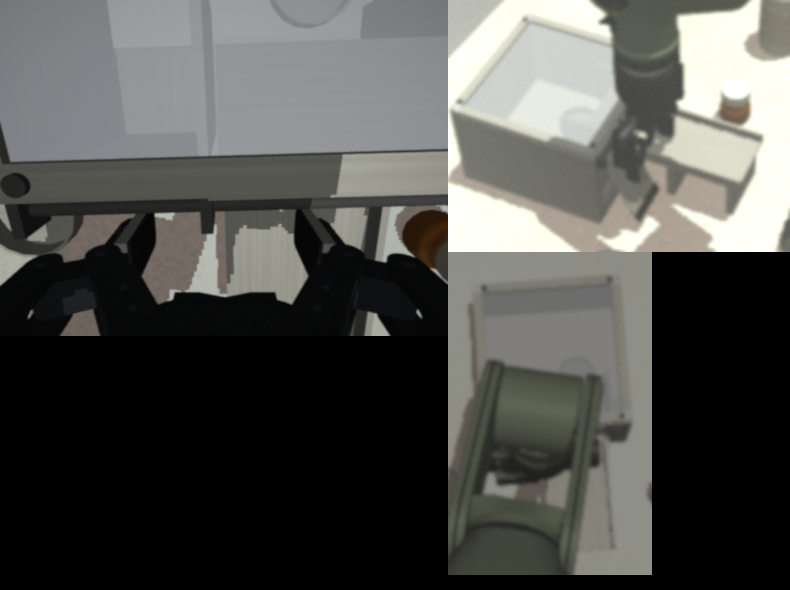

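Call:
play_rows(
  plan=[
    [[-0.03,0,-0.08],[0,0,0],0.76],
    [[-0.08,0,-0.18],[0,0,0],0.76],
    [[-0.12,0,-0.28],[0,0,0],0.76],
    [[-0.17,0,-0.38],[0,0,0],0.76],
    [[-0.2,0,-0.5],[0,0,0],0.76],
    [[-0.2,0,-0.7],[0,0,0],0.76],
    [[-0.2,0,-0.9],[0,0,0],0.76],
    [[-0.2,0,-1],[0,0,0],0.76],
    [[-0.2,0,-1],[0,0,0],0.76],
    [[-0.2,0,-1],[0,0,0],0.76],
    [[-0.2,0,-1],[0,0,0],0.76],
  ],
)

```text
t: 9.18
tool_pos: [0.5464, -0.009, 0.2061]
orientation: [-3.141, -0.05, 0.005]
contact_force: [-0.2, 0.7, -0.0]
width: 0.0751
grip_force: 0.0
```

```bash
python3 - <<'E'
from h import *
s=sense();print(s['t'],s['tool_pos'],s['contact_force'],s['qvel'].round(3))
a=get_image("wrist")[:,:,::-1];b=get_image("side")[:,:,::-1][110:290,140:380]
b=cv2.convertScaleAbs(cv2.resize(b,None,fx=1.4,fy=1.4,interpolation=cv2.INTER_CUBIC),alpha=1.3)
a=cv2.resize(a,None,fx=.7,fy=.7)
o=np.zeros((336,448+b.shape[1],3),np.uint8);o[:336,:448]=a;o[:b.shape[0],448:]=b
cv2.imwrite("pics/c8.png",o);print(o.shape)
E
```

```text
9.175 [ 0.54642134 -0.00902699  0.20607836] [-0.20767897  0.69444    -0.01848191] [ 0.     0.001 -0.005 -0.     0.001 -0.   ]
(336, 784, 3)
```

View pics/c8.png

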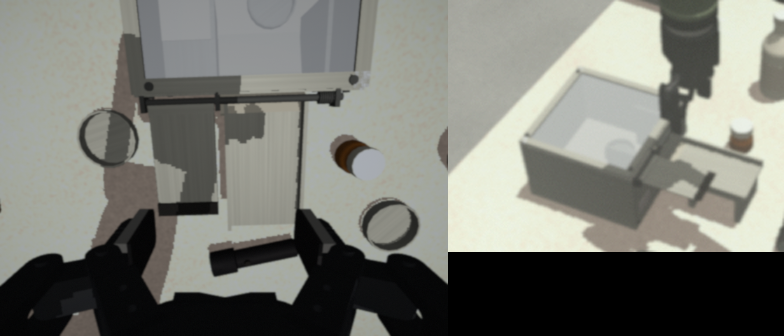

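The final picture shows the dish inside the box (wrist view about 270,8), the shelf empty, the plate level again with the flap shut, and the torch, vial and look-alikes apparently undisturbed. The gripper is touching nothing.

```bash
python3 -c "
from rig import *
print(finish_job())"
```

```text
the job is handed in; nothing more can be done
None
```

The dish is in the return box, the flap has sprung shut, and the job was handed in at about 9.3 s with the robot touching nothing; the torch, vial and look-alike dishes in the last pictures looked unmoved, and the verdict was not shown.

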